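# Centre the egg cup on its stand

### The job

The egg cup with a boiled egg in it stands off to one side of its small footed stand. Nudge the cup gently with the fingertips, low on its side, until it stands in the middle of the stand's round plate. Do not grasp, lift or tip the cup, do not press on the egg, keep it in its cup, and leave the stand and the other things on the table where they are.

Things in the scene. Friction and masses are not known exactly. Their poses are not given: they have to be found in the camera images.
- stand: Dark grey metal footed stand, loose, 0.7 kg, 50 mm high: base 84 mm across, thin stem, flat round plate on top 110 mm across and 8 mm thick with no rim. Origin: centre of its underside, on the table; z up. It is round, so its yaw does not show.
- stand_top (a point): Centre of the upper face of the stand's plate, 50 mm above the table: the middle on which the cup shall stand.
- egg_cup: White ceramic egg cup, loose, 0.09 kg, 42 mm high: foot 44 mm across, waist at 8 mm, bowl 54 mm across from 22 mm height to the rim. Origin: centre of its underside; z up. It starts on the plate, 22 to 32 mm off centre in any direction. Pushed slowly by fingertips that reach to 15-20 mm above the plate it slides and stops with the push; pushed near its rim or struck fast it may rock or tip.
- egg: Brown boiled egg, about 0.055 kg, loose in the cup, 40 mm across and 50 mm high. Origin: its lower end, 16 mm above the cup's underside, so its top is 66 mm above the plate and it stands 24 mm out of the cup; z up along the egg.
- mug: White patterned mug, 94 mm high, 82 mm across, at the right of the stand; bystander. Origin: centre of its underside.
- tumbler: Clear drinking glass, 91 mm high, 81 mm across, at the left of the stand; bystander. Origin: centre of its underside.
- teaspoon: Steel teaspoon 130 mm long lying on the table, nearer the robot to the left; bystander. Origin: centre of its underside.
Not all that is in view belongs to the job. Of the things that look like the egg_cup, the larger one is meant. Of the things that look like the stand, take the one that is farthest to the robot's right at the start.

How it is judged:
By the outcome, as a careful person would: the job done as asked, in the order asked, and still so for the second after the job is handed in, with the robot touching nothing.
It also fails if it takes over 42 s, if anything falls off the work surface, if the arm or the gripper's body presses on something with over 40 N, if the wrist force passes 120 N, or if a joint passes its speed limit or range.

### The arm

A 6-joint arm with a two-finger parallel gripper is mounted at the origin on the work surface; the furniture and walls round the work are solid. World frame = base frame: x ahead of the robot, y to its left, z up, the work surface at z = 0. Lengths are in m, angles in rad, forces in N, time in s.
With the tool pointing down it reaches from about 0.35 to 0.85 m from the base axis. Payload 8.1 kg.
Tool frame: the origin (TCP) lies at the centre of the arm's flange, where the gripper is bolted on; the fingertips stand 186 mm ahead of it and the grasp point (between the pads) lies 167 mm ahead of it (robot.grip_point_offset is the distance from the TCP to the grasp point, in m); z points along the fingers, y is the direction in which the jaws open and shut (so a half turn about z gives the same grasp; the last joint's range is limited). The gripper opens to 93 mm and grips with 3 to 60 N. Pads are 15 mm wide; open, the fingers measure 128 mm over their backs; the gripper's body (75 mm by 188 mm) begins 65 mm behind the grasp point.
Start: joints at [-1.338, 0.13, 1.488, -0, 1.523, -0.085], TCP at [0.188, -0.57, 0.405] pointing down, gripper open.
Joint ranges: [-2.96, 2.96], [-0.89, 2.26], [0.02, 2.5], [-1.34, 4.48], [0, 2.73], [-2.66, 2.66]. Speed limits (rad/s): [2.39, 2.39, 2.79, 3.14, 3.14, 3.14].

### API

Orientations are given as [roll, pitch, yaw] about the fixed x, y, z axes, in that order (R = Rz(yaw) Ry(pitch) Rx(roll)).
In Python, from station import robot gives the robot as it stands. The module is installed in compiled form; this text tells all that it offers.
- The arm moves only by the tool arm_command, never from a script. Its argument "moves" is a list that holds one entry, the list of rows, each a list of 7 numbers: the turn, a rotation vector about the tool's x, y, z each as a share of 180 degrees, from -1 to 1, then the shift along the tool's x, y, z each as a share of 250 mm, from -1 to 1, then the opening, from 0 (shut) to 1 (fully open). In form: [[[ax, ay, az, x, y, z, fingers], ...]]. A call has 1 to 12 rows; each row is the pose to reach, as a shift and turn from the pose measured when the call began, along the tool's axes at that moment, turning the shorter way round; what a row does not reach only later rows make up. A row lasts 1/8 s, in which the tool goes at most 62.5 mm and 10.7 degrees, less where a joint would pass 70% of its speed; a pose out of reach is approached as far as the arm can. A call with a number of a shift or a turn outside -1 to 1 is refused whole. A call with a gripper value outside its range is refused whole. The fingers move at their own pace and stop on an object; "newtons" is the grip in N (left out, the last holds). Time passes only in rows, so rows that repeat a pose let the fingers close. It gives the time, the measured TCP pose, the force and the opening at its end, in the units of the state.
- robot.sense(): the state, without advancing time (a new reading comes with each control period).
- robot.capture(name): name is "side" or "top"; returns (picture, depth): 384x512x3 uint8, red, green, blue; 384x512 float32, m along the optical axis (not along the pixel's ray), 0 where there is no reading.
- robot.get_calibration(name): a dict with "fx", "fy", "cx", "cy" (pixels), "dist_coeffs" ([k1, k2, p1, p2, k3] as OpenCV has them; the pictures are not rectified), "R" (3x3) and "t" (3): a world point X has camera coordinates R X + t. Camera axes: x right, y down, z forward; pixel columns grow to the right and rows downward; lengths in m; the calibration is good to about 2 mm. A picture is of the moment at which its call begins. get_calibration takes no time and is no camera call.
- robot.finish_job(): hands the job in, once; it reports no verdict.
The state is a dict: "t": time; "joint_pos": joint angles; "qd": joint speeds; "joint_torque": joint torques, N m; "position": TCP position; "orientation": TCP orientation; "ft_force": force on the tool from outside, world axes, zero at the start; "ft_torque": the same for the moment, N m; "gripper_width": finger opening in m.
Only numpy, scipy, OpenCV 4.12 (cv2) and the standard library are available. Lean on these libraries where they do the work, as an engineer would, in place of code of your own. Each camera call takes 0.05 s, during which the arm holds its last target.

## Working session

There is one attempt and no reset: what is moved stays moved. The work goes in short steps, Python scripts to look and compute and a tool call to move; the robot and the scene stay as the last step left them, time stands still between calls to the robot, and variables do not carry over. Pictures are saved under pics/ and viewed, and the job is handed in when it is done.

Besides the shell and the picture viewer there is one more tool, called after "Request:" in YAML: its name, and indented under it one key for each argument. arm_command: Moves the arm, as the interface text tells. Shift numbers are shares of 250 mm and turn numbers shares of 180 degrees, none past 1 either way. Its arguments: {"type":"object","properties":{"moves":{"type":"array","items":{"type":"array","items":{"type":"array","items":{"type":"number"}}}},"newtons":{"type":"number"}},"required":["moves"]}

```bash
mkdir -p pics; python3 - <<'E'
from station import robot
import cv2,numpy as np
for n in("side","top"):
    p,d=robot.capture(n); cv2.imwrite(f"pics/{n}0.png",p[:,:,::-1]); np.savez(f"{n}0.npz",p=p,d=d)
    c=robot.get_calibration(n); print(n,c, -np.array(c["R"]).T@np.array(c["t"]))
print(robot.sense())
E
```

```text
side {'fx': 350.79223596747295, 'fy': 350.79223596747295, 'cx': 249.85400003043355, 'cy': 191.9847501333205, 'dist_coeffs': array([-0.04042419,  0.        ,  0.        ,  0.        ,  0.        ]), 'R': array([[-0.98554009, -0.16862438,  0.01662958],
       [-0.12857643,  0.68031761, -0.72155114],
       [ 0.11035772, -0.71325575, -0.6921614 ]]), 't': array([0.50909241, 0.13650033, 0.82986346])} [0.42769987 0.5848867  0.66442543]
top {'fx': 446.7620012136846, 'fy': 446.7620012136846, 'cx': 242.87111067358907, 'cy': 191.02610087407214, 'dist_coeffs': array([-0.10277575,  0.        ,  0.        ,  0.        ,  0.        ]), 'R': array([[-0.0262147 , -0.99964565,  0.00462301],
       [-0.99573513,  0.02570238, -0.08860558],
       [ 0.08845536, -0.00692606, -0.99605606]]), 't': array([-2.18092181e-04,  5.58911475e-01,  1.05874117e+00])} [ 0.46287074 -0.00725046  1.10408924]
{'t': 0.1, 'joint_pos': array([-1.33840683e+00,  1.31105449e-01,  1.48919099e+00, -4.59146137e-06,
        1.52302283e+00, -8.54159579e-02]), 'qd': array([-1.30437718e-03, -8.86491415e-04, -2.97722564e-03,  6.54913997e-05,
       -6.91843923e-05, -1.14740260e-04]), 'joint_torque': array([ 1.58123326e-03, -5.61339462e+01, -4.93095589e+01,  7.70801981e-02,
        2.90303794e-02, -7.79342372e-05]), 'position': array([ 0.18745132, -0.5697409 ,  0.40376894]), 'orientation': array([-3.13987194e+00, -1.42731796e-04,  3.17805551e-01]), 'ft_force': array([ 0.59789754, -0.24721577, -0.21584846]), 'ft_torque': array([ 0.01622332, -0.0326807 , -0.00039386]), 'gripper_width': 0.09293851881344566}
```

View pics/side0.png

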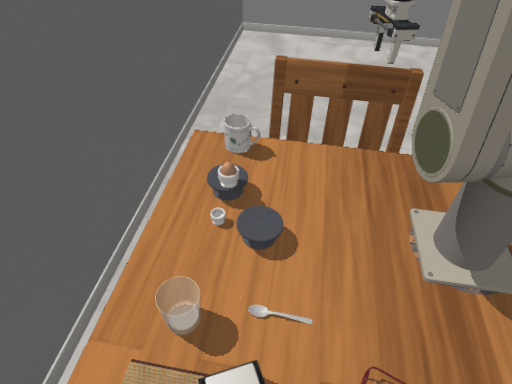

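View pics/top0.png

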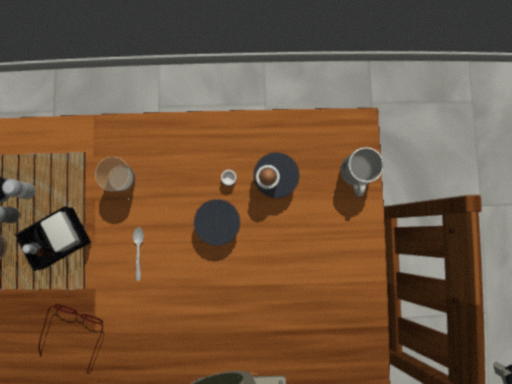

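Side view: there are two stands, one at (228,182) and an empty one at (260,228). There are also two cups, one with the egg at (229,177) and a small one on the table at (218,216). In the top view the stands are at (276,175) and (216,222), and the cups at (267,177) and (229,178). The stand meant is the one at (276,175), farthest right (towards -y). The cup meant is the larger one at (267,177), which holds the egg.

```bash
cat > h.py <<'E'
from station import robot
import cv2,numpy as np
def ray(n,px,z):
    c=robot.get_calibration(n);K=np.array([[c["fx"],0,c["cx"]],[0,c["fy"],c["cy"]],[0,0,1]])
    R=np.array(c["R"]);t=np.array(c["t"])
    u=cv2.undistortPoints(np.array(px,float).reshape(-1,1,2),K,np.array(c["dist_coeffs"])).reshape(-1,2)
    d=np.c_[u,np.ones(len(u))]@R; C=-R.T@t
    return C+d*((z-C[2])/d[:,2])[:,None]
def proj(n,X):
    c=robot.get_calibration(n);K=np.array([[c["fx"],0,c["cx"]],[0,c["fy"],c["cy"]],[0,0,1]])
    return cv2.projectPoints(np.array(X,float).reshape(-1,1,3),cv2.Rodrigues(np.array(c["R"]))[0],np.array(c["t"]),K,np.array(c["dist_coeffs"]))[0].reshape(-1,2)
def points(n,d):
    c=robot.get_calibration(n);R=np.array(c["R"]);t=np.array(c["t"])
    v,u=np.mgrid[:d.shape[0],:d.shape[1]];K=np.array([[c["fx"],0,c["cx"]],[0,c["fy"],c["cy"]],[0,0,1]])
    w=cv2.undistortPoints(np.c_[u.ravel(),v.ravel()].astype(float).reshape(-1,1,2),K,np.array(c["dist_coeffs"])).reshape(-1,2)
    X=np.c_[w,np.ones(len(w))]*d.reshape(-1,1)
    return ((X-t)@R).reshape(*d.shape,3)
def circ(P):
    A=np.c_[P[:,:2],np.ones(len(P))];s=np.linalg.lstsq(A,(P[:,:2]**2).sum(1),rcond=None)[0]
    x,y=s[:2]/2;return x,y,np.sqrt(s[2]+x*x+y*y)
def crop(n,p,box,f,name):
    u0,v0,u1,v1=box;cv2.imwrite(name,cv2.resize(p[v0:v1,u0:u1,::-1],None,fx=f,fy=f,interpolation=cv2.INTER_CUBIC))
def fitc(P,it=6,k=.0025):
    c=circ(P)
    for i in range(it):
        r=abs(np.hypot(P[:,0]-c[0],P[:,1]-c[1])-c[2]);Q=P[r<max(k,np.median(r)*1.5)];c=circ(Q)
    return c,len(Q)
def measure(n,p,d,box,zr=.092,zp=.05):
    u0,v0,u1,v1=box;m=np.zeros(p.shape[:2],bool);m[v0:v1,u0:u1]=1
    hsv=cv2.cvtColor(p,cv2.COLOR_RGB2HSV);h,s,v=[hsv[:,:,i].astype(int) for i in range(3)]
    pi=p.astype(int)
    white=m&(s<60)&(v>110); egg=m&(s>90)&(h<20)&(v>50); 
    P=points(n,d);Z=P[:,:,2]
    wood=(s>120)&(h<22)&(v>60)
    plate=m&(pi[:,:,2]>=pi[:,:,0]-3)&(v<95)
    print(n,"white",white.sum(),"plate",plate.sum(), "plateZ",np.median(Z[plate]),"whiteZ pct",np.percentile(Z[white],[5,50,95]))
    def hull(mk):
        k,l,st,_=cv2.connectedComponentsWithStats(mk.astype(np.uint8));i=1+st[1:,4].argmax()
        c=max(cv2.findContours((l==i).astype(np.uint8),0,1)[0],key=len);return cv2.convexHull(c).reshape(-1,2),(l==i)
    # plate edge (upper face)
    q=plate&(abs(Z-zp)<.012)
    hp,_=hull(q|(white));print(" plate circ",fitc(ray(n,hp,zp)))
    # rim of cup
    hw,wm=hull(white);print(" rim circ",fitc(ray(n,hw,zr)), "px",hw.mean(0))
    return white,plate
E
python3 - <<'E'
from h import *
for n,b,bx in(("side",(200,155,256,203),(180,100,300,250)),("top",(248,146,304,204),(190,130,310,250))):
    z=np.load(n+"0.npz");p,d=z["p"],z["d"]
    w,pl=measure(n,p,d,b)
    crop(n,p,bx,5,f"pics/{n}0c.png")
    a=p.copy();a[w]=[255,0,0];a[pl]=[0,255,0];crop(n,a,b,9,f"pics/{n}0m.png")
z=np.load("top0.npz");P=points("top",z["d"])
for u,v in((267,177),(289,176),(283,188),(216,222),(229,178),(112,176),(363,165)):print(u,v,P[v,u].round(4))
E
```

```text
side white 288 plate 612 plateZ 0.0501547369705255 whiteZ pct [0.05166855 0.08192725 0.09347239]
 plate circ ((np.float64(0.5940285501019187), np.float64(-0.09249305515597292), np.float64(0.053802227780590045)), 20)
 rim circ ((np.float64(0.5869828193320471), np.float64(-0.054634456188081645), np.float64(0.04088959322062294)), 11) px [228.73333333 175.86666667]
top white 189 plate 1019 plateZ 0.05042363788123214 whiteZ pct [0.04952422 0.09112576 0.09483897]
 plate circ ((np.float64(0.5932793333057909), np.float64(-0.0945191032752637), np.float64(0.051694964153645245)), 25)
 rim circ ((np.float64(0.58595169163348), np.float64(-0.07135647348287812), np.float64(0.026841808326902195)), 18) px [268.88888889 175.83333333]
267 177 [ 0.5808 -0.0688  0.1146]
289 176 [ 0.5898 -0.1256  0.0474]
283 188 [ 0.5616 -0.1104  0.0461]
216 222 [0.4849 0.0506 0.0507]
229 178 [0.5925 0.0184 0.0151]
112 176 [0.6051 0.3075 0.0162]
363 165 [ 0.6177 -0.3167  0.0081]
```

View pics/side0c.png

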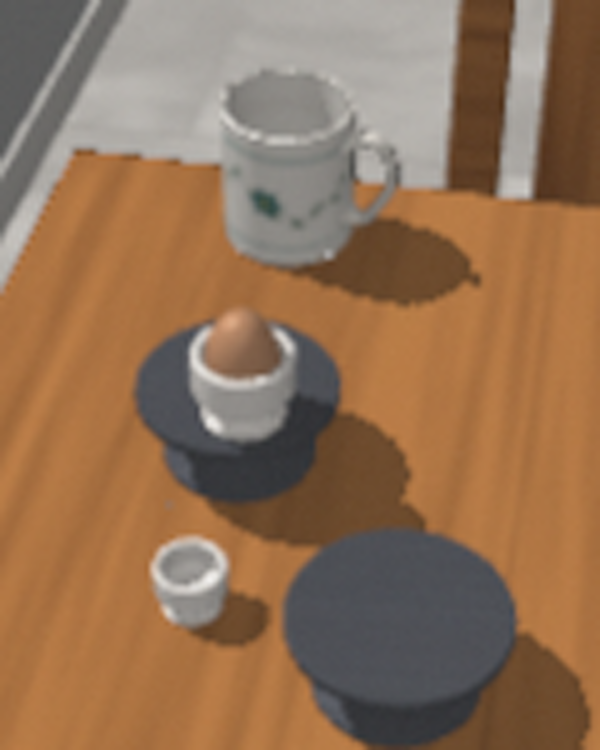

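View pics/top0c.png

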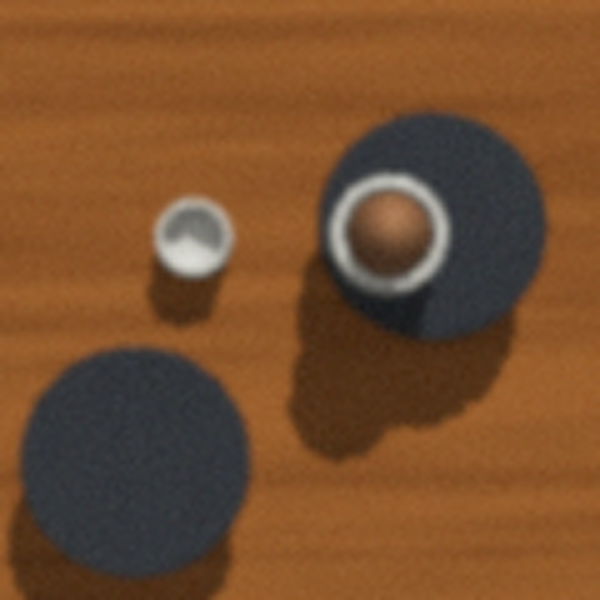

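View pics/top0m.png

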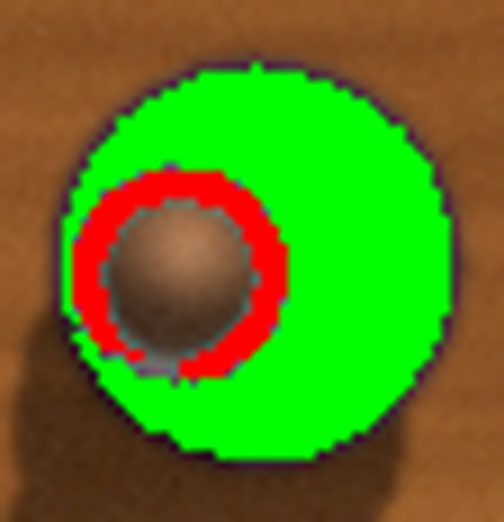

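View pics/side0m.png

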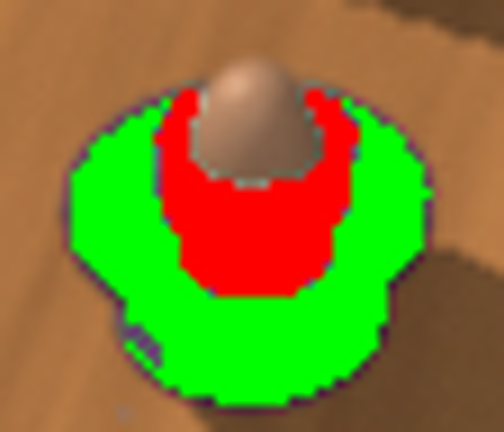

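Measured from the top view: plate centre about (0.593, -0.0945) at z=0.050. Cup rim centre is about (0.586, -0.0714), r=26.8 mm against 27 expected. The offset is 24 mm, which is within the 22–32 given. The crop confirms the target is the stand at (276,175) with the egg cup at (267,177).

I'll push along (0.30, -0.95) with two fingertips opened to about 30 mm. They will bear on the bowl like a fork, with the jaw axis square to the push.

Request:
arm_command:
  moves:
    - [[0,0,-0.04,0.06,-0.045,0,0.32],[0,0,-0.08,0.14,-0.105,0,0.32],[0,0,-0.12,0.23,-0.17,0,0.32],[0,0,-0.17,0.33,-0.245,0,0.32],[0,0,-0.22,0.43,-0.32,0,0.32],[0,0,-0.27,0.53,-0.395,0,0.32],[0,0,-0.32,0.63,-0.47,0,0.32],[0,0,-0.37,0.73,-0.545,0,0.32],[0,0,-0.42,0.83,-0.62,0,0.32],[0,0,-0.46,0.92,-0.685,0,0.32],[0,0,-0.49,0.97,-0.72,0,0.32],[0,0,-0.496,1,-0.745,0,0.32]]

```text
t: 1.6
position: [0.3671, -0.314, 0.4038]
orientation: [-3.141, -0.002, 1.877]
ft_force: [0.3, -0.3, 0.5]
gripper_width: 0.0301
```

```bash
cat >> h.py <<'E'
from scipy.spatial.transform import Rotation as Ro
def togo(X,yaw):
    s=robot.sense();R=Ro.from_euler('xyz',s["orientation"])
    T=Ro.from_euler('xyz',[np.pi,0,yaw])
    print("t",round(s["t"],2),"pos",s["position"].round(4),"rpy",s["orientation"].round(4),"w",round(s["gripper_width"],4),"F",s["ft_force"].round(2))
    print("shift",((R.inv().apply(np.array(X)-s["position"]))/.25).round(4),"turn",((R.inv()*T).as_rotvec()/np.pi).round(4))
E
python3 - <<'E'
from h import *
togo([.571,-.024,.405],1.876)
E
```

```text
t 1.6 pos [ 0.3671 -0.314   0.4038] rpy [-3.1415e+00 -2.2000e-03  1.8771e+00] w 0.0301 F [ 0.32 -0.32  0.45]
shift [ 0.86    1.1275 -0.0031] turn [-0.     -0.0007  0.0004]
```

Request:
arm_command:
  moves:
    - [[0,0,0,0.06,0.07,0,0.32],[0,0,0,0.13,0.16,0,0.32],[0,0,0,0.22,0.28,0,0.32],[0,0,0,0.31,0.4,0,0.32],[0,0,0,0.4,0.52,0,0.32],[0,0,0,0.5,0.64,0,0.32],[0,0,0,0.59,0.76,0,0.32],[0,0,0,0.68,0.86,0,0.32],[0,0,0,0.75,0.94,0,0.32],[0,0,0,0.81,0.98,0,0.32],[0,0,0,0.86,1,0,0.32],[0,0,0,0.86,1,0,0.32]]

```text
t: 3.1
position: [0.5403, -0.0332, 0.4042]
orientation: [-3.141, -0.002, 1.878]
ft_force: [-0.1, -0.9, 0.0]
gripper_width: 0.03
```

```bash
python3 - <<'E'
from h import *
togo([.571,-.024,.303],1.876)
E
```

```text
t 3.1 pos [ 0.5403 -0.0332  0.4042] rpy [-3.1412e+00 -2.3000e-03  1.8776e+00] w 0.03 F [-0.08 -0.85  0.03]
shift [-0.003   0.1281  0.4047] turn [-0.0001 -0.0007  0.0005]
```

Request:
arm_command:
  moves:
    - [[0,0,0,0,0.05,0.0,0.32],[0,0,0,0,0.1,0.03,0.32],[0,0,0,0,0.128,0.08,0.32],[0,0,0,0,0.128,0.15,0.32],[0,0,0,0,0.128,0.22,0.32],[0,0,0,0,0.128,0.29,0.32],[0,0,0,0,0.128,0.35,0.32],[0,0,0,0,0.128,0.39,0.32],[0,0,0,0,0.128,0.4,0.32],[0,0,0,0,0.128,0.4,0.32]]

```text
t: 4.35
position: [0.5709, -0.0233, 0.3045]
orientation: [3.142, -0.002, 1.878]
ft_force: [-0.4, -0.1, 0.3]
gripper_width: 0.0299
```

```bash
python3 - <<'E'
from h import *
togo([.571,-.024,.253],1.876)
for n,bx in(("side",(170,100,300,250)),("top",(190,110,330,230))):
    p,d=robot.capture(n);crop(n,p,bx,4,f"pics/{n}1c.png")
E
```

```text
t 4.35 pos [ 0.5709 -0.0233  0.3045] rpy [ 3.1416e+00 -2.0000e-03  1.8776e+00] w 0.0299 F [-0.35 -0.11  0.27]
shift [-0.0031 -0.0004  0.206 ] turn [ 0.     -0.0007  0.0005]
```

View pics/side1c.png

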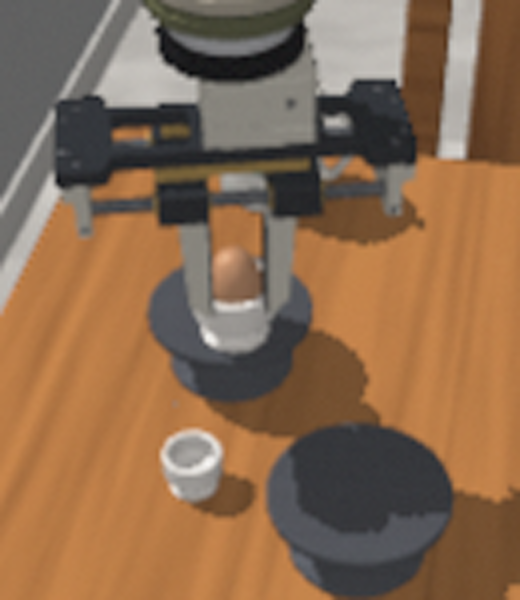

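View pics/top1c.png

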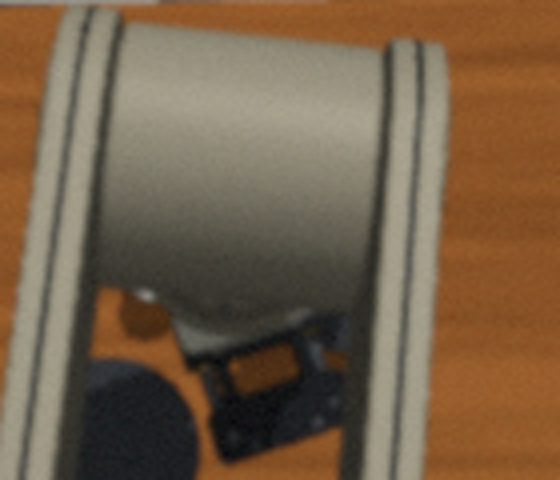

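The side view shows the fork at (215–270, 330) in the crop, lined up evenly either side of the egg and clear of the cup. The small cup is well below. Descending.

Request:
arm_command:
  moves:
    - [[0,0,0,0,0,0.03,0.32],[0,0,0,0,0,0.07,0.32],[0,0,0,0,0,0.12,0.32],[0,0,0,0,0,0.16,0.32],[0,0,0,0,0,0.19,0.32],[0,0,0,0,0,0.205,0.32],[0,0,0,-0.01,0,0.206,0.32],[0,0,0,-0.02,0,0.206,0.32],[0,0,0,-0.035,0,0.206,0.32],[0,0,0,-0.05,0,0.206,0.32],[0,0,0,-0.055,0,0.206,0.32],[0,0,0,-0.055,0,0.206,0.32]]

```text
t: 5.95
position: [0.5752, -0.0365, 0.2534]
orientation: [3.141, -0.002, 1.877]
ft_force: [-1.1, -0.5, 0.3]
gripper_width: 0.0301
```

```bash
python3 - <<'E'
from h import *
togo([.5843,-.0660,.253],1.876)
n="side";p,d=robot.capture(n);crop(n,p,(180,120,280,220),6,f"pics/{n}2c.png")
E
```

```text
t 5.95 pos [ 0.5752 -0.0365  0.2534] rpy [ 3.1409e+00 -1.8000e-03  1.8773e+00] w 0.0301 F [-1.14 -0.51  0.28]
shift [-0.1235 -0.0011  0.0015] turn [ 0.0002 -0.0006  0.0004]
```

View pics/side2c.png

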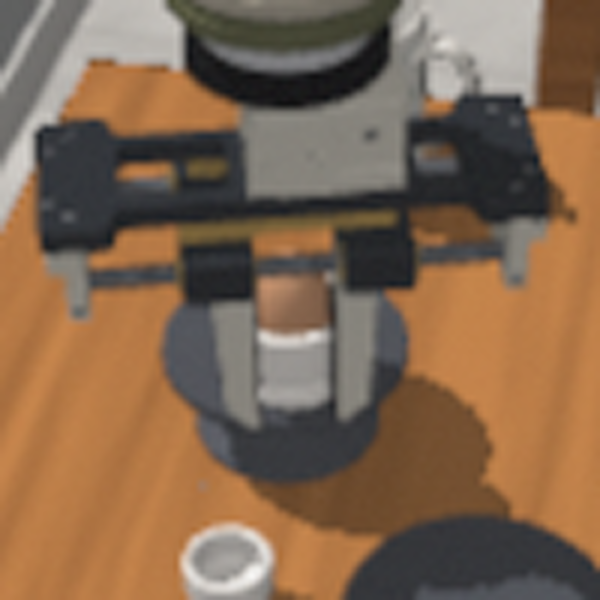

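The fork is centred on the cup (egg at crop x≈293, fingers at 235 and 358) and not yet in contact. Pushing slowly at about 16–18 mm/s.

Request:
arm_command:
  moves:
    - [[0,0,0,-0.007,0,0.001,0.32],[0,0,0,-0.015,0,0.001,0.32],[0,0,0,-0.023,0,0.001,0.32],[0,0,0,-0.031,0,0.001,0.32],[0,0,0,-0.039,0,0.001,0.32],[0,0,0,-0.047,0,0.001,0.32],[0,0,0,-0.055,0,0.001,0.32],[0,0,0,-0.063,0,0.001,0.32],[0,0,0,-0.071,0,0.001,0.32],[0,0,0,-0.079,0,0.001,0.32],[0,0,0,-0.085,0,0.001,0.32],[0,0,0,-0.089,0,0.001,0.32]]

```text
t: 7.5
position: [0.582, -0.0577, 0.2531]
orientation: [3.141, -0.002, 1.877]
ft_force: [-0.4, 0.0, -0.3]
gripper_width: 0.03
```

```bash
python3 - <<'E'
from h import *
togo([.5843,-.0660,.253],1.876)
n="side";p,d=robot.capture(n);crop(n,p,(180,120,280,220),6,f"pics/{n}3c.png")
E
```

```text
t 7.5 pos [ 0.582  -0.0577  0.2531] rpy [ 3.1408e+00 -1.8000e-03  1.8775e+00] w 0.03 F [-0.43  0.03 -0.26]
shift [-0.0346 -0.0012  0.0005] turn [ 0.0002 -0.0006  0.0005]
```

View pics/side3c.png

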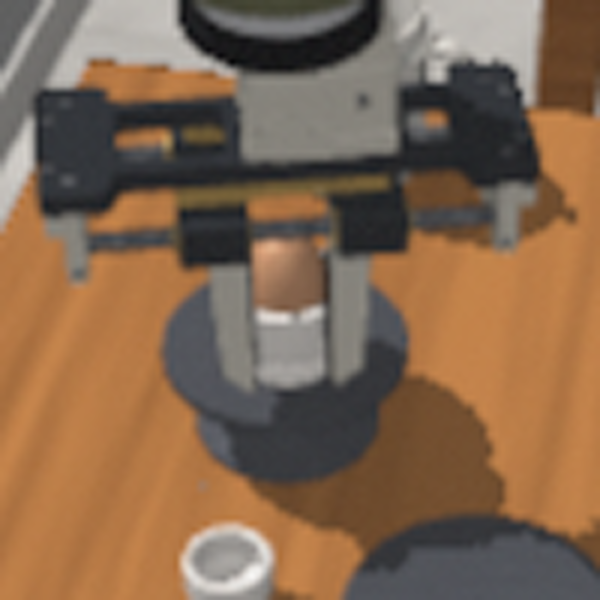

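The cup has slid upright with the fork: its foot moved from row 400 to row 380 in the crop. The stand has not moved. I'll push to about 1.5 mm short of the computed end, then back off and measure.

Request:
arm_command:
  moves:
    - [[0,0,0,-0.006,0,0,0.32],[0,0,0,-0.012,0,0,0.32],[0,0,0,-0.018,0,0,0.32],[0,0,0,-0.024,0,0,0.32],[0,0,0,-0.028,0,0,0.32],[0,0,0,-0.028,0,0,0.32],[0,0,0,-0.02,0,0,0.32],[0,0,0,0.0,0,0,0.32],[0,0,0,0.03,0,0,0.32],[0,0,0,0.06,0,0,0.32],[0,0,0,0.08,0,0,0.32],[0,0,0,0.08,0,0,0.32]]

```text
t: 9.05
position: [0.5758, -0.0382, 0.2532]
orientation: [3.141, -0.002, 1.878]
ft_force: [-0.2, 0.1, 0.2]
gripper_width: 0.0297
```

Request:
arm_command:
  moves:
    - [[0,0,0,0,0,-0.04,0.32],[0,0,0,0,0,-0.12,0.32],[0,0,0,0,0,-0.24,0.32],[0,0,0,0,0,-0.37,0.32],[0,0,0,0,0,-0.48,0.32],[0,0,0,0.0,-0.1,-0.5,0.32],[0,0,0,0.0,-0.25,-0.5,0.32],[0,0,0,0,-0.45,-0.5,0.32],[0,0,0,0,-0.65,-0.5,0.32],[0,0,0,0,-0.8,-0.5,0.32],[0,0,0,0,-0.9,-0.5,0.32],[0,0,0,0,-0.9,-0.5,0.32]]

```text
t: 10.55
position: [0.3606, -0.107, 0.3798]
orientation: [3.138, 0.001, 1.876]
ft_force: [1.0, 0.7, 0.5]
gripper_width: 0.0301
```

```bash
python3 - <<'E'
from h import *
togo([.5843,-.0660,.253],1.876)
for n,b,bx in(("side",(200,155,256,203),(180,100,300,250)),("top",(248,146,304,204),(190,130,310,250))):
    p,d=robot.capture(n); np.savez(n+"4.npz",p=p,d=d)
    crop(n,p,bx,4,f"pics/{n}4c.png")
    measure(n,p,d,b)
E
```

```text
t 10.55 pos [ 0.3606 -0.107   0.3798] rpy [3.1384e+00 7.0000e-04 1.8760e+00] w 0.0301 F [1.04 0.65 0.54]
shift [-0.1121  0.9011  0.5103] turn [0.001  0.0002 0.    ]
side white 266 plate 728 plateZ 0.050379733553169756 whiteZ pct [0.05269588 0.08075075 0.09355255]
 plate circ ((np.float64(0.5949474658325657), np.float64(-0.10182734684450989), np.float64(0.06265252138370493)), 10)
 rim circ ((np.float64(0.5889551219405282), np.float64(-0.07201481901715454), np.float64(0.03938480172443998)), 13) px [227.2 172. ]
top white 192 plate 1012 plateZ 0.050643424626675426 whiteZ pct [0.04951589 0.09117044 0.09481901]
 plate circ ((np.float64(0.5931587519770541), np.float64(-0.09441246449406836), np.float64(0.05169533270737835)), 22)
 rim circ ((np.float64(0.5935066494177704), np.float64(-0.0916179167826966), np.float64(0.026827010532274397)), 21) px [277.57142857 172.04761905]
```

View pics/side4c.png

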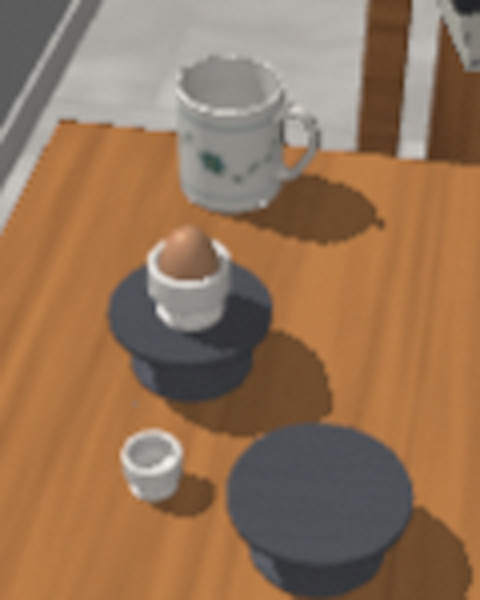

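View pics/top4c.png

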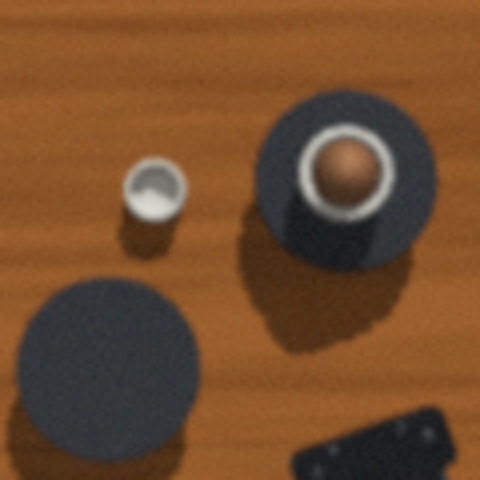

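The cup is upright with the egg in it, near the middle of the plate (top crop: cup (347,173), plate (346,180)). The fit says it is about 2.8 mm short in y. The hull fit in the side view is poor because it mixes the foot and the rim, so I'll cross-check with single edge pixels there.

```bash
python3 - <<'E'
from h import *
z=np.load("side4.npz");p=z["p"];z=np.load("side0.npz");p0=z["p"]
for q in(p0,p):
    g=q[150:205,:].astype(int)
    for u in(226,228,230): print(u,[tuple(q[v,u]) [0] for v in range(172,202)])
for v in(176,178,180): print(v,q[v,203:252,2].tolist())
# predicted foot near point for cup at plate centre +dy
for dy in(0,.0028):
    c=np.array([.5933,-.0945+dy,.05]);C=np.array([.4277,.5849]);dr=C-c[:2];dr/=np.linalg.norm(dr)
    print(dy,proj("side",[[*(c[:2]+dr*.022),.05],[*(c[:2]+dr*.055),.05],[*(c[:2]-dr*.055),.05],[*(c[:2]+dr*.027),.092]]).round(1).tolist())
E
```

```text
226 [np.uint8(139), np.uint8(134), np.uint8(128), np.uint8(153), np.uint8(200), np.uint8(188), np.uint8(144), np.uint8(145), np.uint8(144), np.uint8(144), np.uint8(144), np.uint8(140), np.uint8(148), np.uint8(155), np.uint8(152), np.uint8(123), np.uint8(74), np.uint8(70), np.uint8(68), np.uint8(54), np.uint8(52), np.uint8(54), np.uint8(54), np.uint8(54), np.uint8(53), np.uint8(55), np.uint8(53), np.uint8(53), np.uint8(72), np.uint8(95)]
228 [np.uint8(127), np.uint8(125), np.uint8(124), np.uint8(146), np.uint8(194), np.uint8(185), np.uint8(146), np.uint8(144), np.uint8(143), np.uint8(143), np.uint8(144), np.uint8(141), np.uint8(149), np.uint8(158), np.uint8(152), np.uint8(132), np.uint8(92), np.uint8(59), np.uint8(60), np.uint8(53), np.uint8(53), np.uint8(54), np.uint8(56), np.uint8(54), np.uint8(54), np.uint8(55), np.uint8(52), np.uint8(53), np.uint8(72), np.uint8(93)]
230 [np.uint8(123), np.uint8(124), np.uint8(122), np.uint8(153), np.uint8(189), np.uint8(174), np.uint8(143), np.uint8(143), np.uint8(143), np.uint8(143), np.uint8(142), np.uint8(141), np.uint8(148), np.uint8(155), np.
[... 1620 characters left out ...]
 139, 139, 140, 139, 141, 138, 138, 138, 136, 132, 129, 131, 113, 75, 56, 56, 55, 57, 55, 55, 57, 56, 66, 73, 77, 70, 65, 65, 68]
178 [66, 67, 67, 67, 80, 88, 89, 88, 89, 89, 88, 88, 89, 87, 88, 88, 158, 216, 210, 165, 142, 142, 133, 134, 137, 142, 142, 142, 141, 143, 140, 138, 98, 59, 56, 56, 54, 57, 55, 57, 57, 56, 55, 56, 55, 62, 66, 65, 67]
180 [66, 67, 64, 61, 79, 87, 87, 87, 87, 89, 88, 87, 88, 87, 89, 86, 86, 103, 166, 175, 155, 147, 148, 148, 149, 149, 146, 148, 147, 134, 117, 84, 58, 57, 55, 55, 57, 54, 57, 55, 54, 54, 54, 55, 54, 63, 65, 67, 68]
0 [[227.8, 182.4], [228.1, 191.1], [227.1, 163.7], [227.4, 171.3]]
0.0028 [[227.6, 183.1], [227.9, 191.9], [226.9, 164.3], [227.2, 172.1]]
```

The side view agrees: foot-to-plate-edge distance is 8.0 px against 8.7 px when centred, so about 2.7 mm short in y. I'll go back and push the remainder.

```bash
python3 - <<'E'
from h import *
togo([.5756,-.0385,.3798],1.876)
E
```

```text
t 10.65 pos [ 0.3617 -0.1066  0.3794] rpy [ 3.1386e+00 -1.0000e-04  1.8773e+00] w 0.0297 F [-1.01  0.16 -0.6 ]
shift [0.0017 0.8978 0.001 ] turn [ 0.0009 -0.      0.0004]
```

Request:
arm_command:
  moves:
    - [[0.001,0,0,0,0.06,0,0.32],[0.001,0,0,0,0.15,0,0.32],[0.001,0,0,0,0.28,0,0.32],[0.001,0,0,0,0.42,0,0.32],[0.001,0,0,0,0.56,0,0.32],[0.001,0,0,0,0.7,0,0.32],[0.001,0,0,0,0.8,0,0.32],[0.001,0,0,0,0.87,0,0.32],[0.001,0,0,0.002,0.898,0,0.32],[0.001,0,0,0.002,0.898,0,0.32],[0.001,0,0,0.002,0.898,0,0.32]]

```text
t: 12.02
position: [0.5754, -0.0384, 0.3801]
orientation: [-3.141, -0.0, 1.877]
ft_force: [-1.2, 0.1, -0.5]
gripper_width: 0.0301
```

```bash
python3 - <<'E'
from h import *
togo([.5756,-.0385,.253],1.876)
E
```

```text
t 12.03 pos [ 0.5754 -0.0384  0.3801] rpy [-3.1412e+00 -1.0000e-04  1.8773e+00] w 0.0301 F [-1.15  0.12 -0.54]
shift [-0.0006  0.001   0.5082] turn [-0.0001 -0.      0.0004]
```

Request:
arm_command:
  moves:
    - [[0,0,0,0,0,0.03,0.32],[0,0,0,0,0,0.09,0.32],[0,0,0,0,0,0.17,0.32],[0,0,0,0,0,0.26,0.32],[0,0,0,0,0,0.35,0.32],[0,0,0,0,0,0.42,0.32],[0,0,0,0,0,0.47,0.32],[0,0,0,0,0.001,0.5,0.32],[0,0,0,0,0.001,0.508,0.32],[0,0,0,0,0.001,0.508,0.32]]

```text
t: 13.28
position: [0.5758, -0.0384, 0.2536]
orientation: [3.141, 0.0, 1.877]
ft_force: [0.5, 0.4, 0.5]
gripper_width: 0.0297
```

```bash
python3 - <<'E'
from h import *
togo([.5846,-.0671,.253],1.876)
E
```

```text
t 13.28 pos [ 0.5758 -0.0384  0.2536] rpy [3.1412e+00 3.0000e-04 1.8773e+00] w 0.0297 F [0.51 0.44 0.5 ]
shift [-0.12   -0.0012  0.0024] turn [0.0001 0.0001 0.0004]
```

Request:
arm_command:
  moves:
    - [[0,0,0,-0.015,-0.001,0.002,0.32],[0,0,0,-0.035,-0.001,0.002,0.32],[0,0,0,-0.055,-0.001,0.002,0.32],[0,0,0,-0.072,-0.001,0.002,0.32],[0,0,0,-0.084,-0.001,0.002,0.32],[0,0,0,-0.092,-0.001,0.002,0.32],[0,0,0,-0.098,-0.001,0.002,0.32],[0,0,0,-0.104,-0.001,0.002,0.32],[0,0,0,-0.11,-0.001,0.002,0.32],[0,0,0,-0.116,-0.001,0.002,0.32],[0,0,0,-0.12,-0.001,0.002,0.32],[0,0,0,-0.12,-0.001,0.002,0.32]]

```text
t: 14.78
position: [0.5846, -0.0671, 0.2531]
orientation: [3.141, 0.0, 1.877]
ft_force: [-0.4, 1.0, -0.2]
gripper_width: 0.0296
```

Request:
arm_command:
  moves:
    - [[0,0,0,0.008,0,0,0.32],[0,0,0,0.025,0,0,0.32],[0,0,0,0.055,0,0,0.32],[0,0,0,0.09,0,0,0.32],[0,0,0,0.115,0,0,0.32],[0,0,0,0.12,0,-0.02,0.32],[0,0,0,0.12,0,-0.08,0.32],[0,0,0,0.12,0,-0.18,0.32],[0,0,0,0.12,0,-0.3,0.32],[0,0,0,0.12,0,-0.4,0.32],[0,0,0,0.12,0,-0.48,0.32],[0,0,0,0.12,0,-0.5,0.32]]

```text
t: 16.27
position: [0.576, -0.0387, 0.3804]
orientation: [3.138, 0.002, 1.877]
ft_force: [0.2, 0.6, 0.2]
gripper_width: 0.0297
```

Request:
arm_command:
  moves:
    - [[0,0,0,0,-0.06,0,0.32],[0,0,0,0,-0.15,0,0.32],[0,0,0,0,-0.28,0,0.32],[0,0,0,0,-0.42,0,0.32],[0,0,0,0,-0.56,0,0.32],[0,0,0,0,-0.7,0,0.32],[0,0,0,0,-0.8,0,0.32],[0,0,0,0,-0.87,0,0.32],[0,0,0,0,-0.9,0,0.32],[0,0,0,0,-0.9,0,0.32]]

```text
t: 17.52
position: [0.3614, -0.1066, 0.3794]
orientation: [3.138, 0.002, 1.876]
ft_force: [0.3, -0.3, 0.5]
gripper_width: 0.0297
```

```bash
python3 - <<'E'
from h import *
togo([.5846,-.0671,.253],1.876)
for n,b,bx in(("side",(200,155,256,203),(180,100,300,250)),("top",(248,146,304,204),(190,130,310,250))):
    p,d=robot.capture(n)
    crop(n,p,bx,4,f"pics/{n}5c.png");cv2.imwrite(f"pics/{n}5.png",p[:,:,::-1])
    measure(n,p,d,b)
    if n=="side": print([int(x) for x in p[176:194,228,0]])
E
```

```text
t 17.52 pos [ 0.3614 -0.1066  0.3794] rpy [3.1383e+00 1.6000e-03 1.8764e+00] w 0.0297 F [ 0.32 -0.3   0.45]
shift [-0.1171  0.8974  0.5088] turn [0.001  0.0005 0.0001]
side white 269 plate 748 plateZ 0.05040563475432347 whiteZ pct [0.05196918 0.07967815 0.09360634]
 plate circ ((np.float64(0.5958840987255809), np.float64(-0.10438909300933946), np.float64(0.06517211527685765)), 9)
 rim circ ((np.float64(0.590805155504735), np.float64(-0.07390455465543601), np.float64(0.04039095822365996)), 10) px [225.93333333 170.53333333]
[145, 141, 150, 157, 155, 124, 68, 54, 67, 77, 79, 79, 79, 79, 68, 54, 54, 56]
top white 192 plate 1020 plateZ 0.05052988779778532 whiteZ pct [0.04926036 0.0914545  0.09449472]
 plate circ ((np.float64(0.5932170360165042), np.float64(-0.09430047523290576), np.float64(0.0517419024561658)), 23)
 rim circ ((np.float64(0.5940136876369521), np.float64(-0.09407856082395374), np.float64(0.026807964218851087)), 19) px [278.36842105 171.73684211]
```

View pics/side5.png

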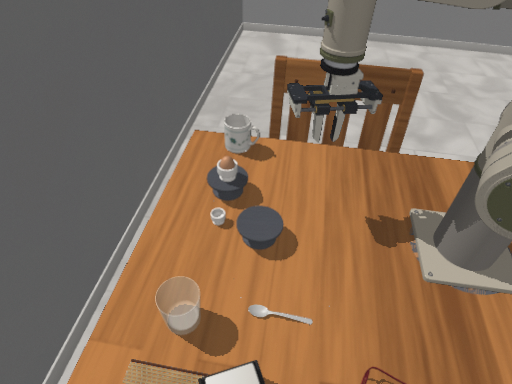

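View pics/top5c.png

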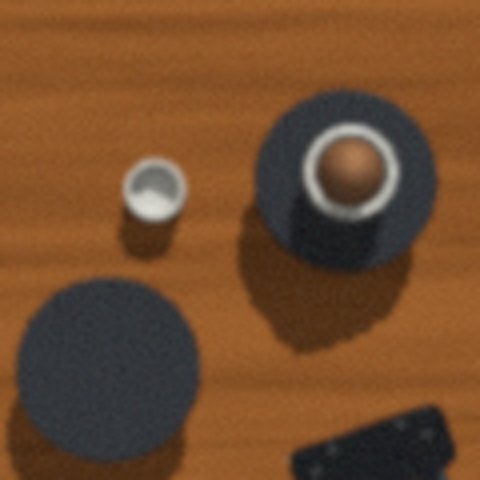

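Top view: the cup is about 0.8 mm off in x and 0.2 mm in y. The side-view row check gives 8.6 px against 8.7 px for centred. I'll check x in the side view from the saved picture.

```bash
python3 - <<'E'
from h import *
p=cv2.imread("pics/side5.png")[:,:,::-1].astype(int)
for v in (167,168,170,172,178): print(v,[int(x) for x in p[v,203:252,2]])
for n in("side",):
    print(proj(n,[[.5932,-.0943,.05],[.5932,-.0943,.083],[.5932+.055,-.0943,.05],[.5932-.055,-.0943,.05]]).round(2).tolist())
E
```

```text
167 [67, 68, 66, 66, 65, 66, 66, 66, 65, 68, 77, 82, 85, 103, 174, 218, 205, 151, 102, 84, 83, 79, 76, 73, 73, 74, 71, 71, 68, 66, 85, 119, 136, 128, 104, 89, 89, 87, 81, 74, 66, 65, 64, 63, 62, 65, 65, 66, 68]
168 [69, 68, 66, 66, 67, 67, 65, 65, 67, 78, 86, 88, 89, 104, 152, 193, 215, 206, 168, 121, 85, 76, 72, 72, 70, 72, 69, 73, 84, 139, 142, 136, 134, 123, 102, 88, 87, 88, 88, 83, 76, 68, 64, 62, 63, 65, 66, 67, 67]
170 [68, 67, 65, 66, 67, 67, 73, 81, 88, 89, 88, 90, 87, 102, 150, 166, 159, 165, 183, 191, 199, 187, 179, 185, 176, 180, 194, 192, 173, 157, 142, 130, 126, 119, 102, 88, 88, 87, 88, 88, 88, 85, 74, 66, 64, 67, 66, 64, 65]
172 [65, 67, 66, 66, 70, 80, 85, 88, 88, 88, 86, 89, 89, 89, 129, 155, 157, 152, 146, 142, 141, 141, 141, 140, 141, 139, 139, 138, 137, 135, 132, 130, 125, 110, 86, 73, 72, 82, 86, 86, 86, 86, 87, 81, 73, 66, 64, 64, 66]
178 [67, 66, 66, 67, 81, 88, 88, 89, 88, 89, 88, 89, 89, 89, 89, 88, 117, 183, 198, 165, 144, 144, 148, 147, 145, 144, 143, 147, 146, 143, 141, 123, 82, 59, 57, 56, 56, 55, 55, 55, 56, 58, 54, 57, 57, 63, 66, 66, 68]
[[227.63, 176.87], [227.29, 167.26], [207.44, 174.32], [248.11, 179.45]]
```

View pics/side5c.png

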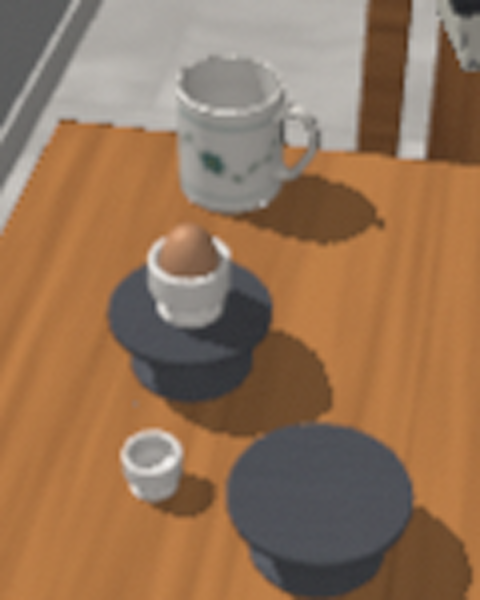

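In the side view the cup's mid column is 226.6 against 227.35 predicted. The plate edges are shifted by the same ~0.6 px, so x is off by less than 1 mm. The cup is upright, the egg is in it, and the other things are in place. Handing in.

```bash
python3 - <<'E'
from station import robot
print(robot.sense()["t"]);print(robot.finish_job())
E
```

```text
17.625
the job is handed in; nothing more can be done
None
```

I nudged the larger egg cup to the middle of the right-hand stand with two slow pushes. The half-open fingertips reached to about 17 mm above the plate. I then drew the arm clear and handed the job in at 17.6 s.

- **Cup position:** the last top-view check put the cup about 0.8 mm in x and 0.2 mm in y from the plate centre. The side view agreed to within 1 mm.
- **First push:** it stopped about 2.8 mm short, so a second push made up the rest.
- **Other things:** the cup is upright with the egg in it, and the stand measured within 0.3 mm of where it was at the start. I checked the mug, tumbler, spoon and the smaller cup and second stand only by eye; they look unmoved.
- **Forces:** the wrist readings stayed around 1 N whenever I read them.
- **Check that failed:** the side-view circle fits mixed the cup's foot with its rim. I dropped them and compared single edge pixels instead.

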